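# Lock the instrument arm's spigot with a linch pin

## Task

Secure the instrument arm on its spigot: take the linch pin from its grey rest, push it gently through the square cross hole near the spigot's top, from the robot's side, until its shoulder is fully home against the spigot, and only then flip the sprung brass ring over the top of the spigot so that it snaps shut round the pin's end. The spigot may be clamped several millimetres to either side in its slot, so feel for the hole rather than forcing the pin. Leave the other things on the bench where they are.

Things in the scene. Friction and masses are not known exactly. Their poses are not given: they have to be found in the camera images.
- hole (a point): Middle of the cross hole's mouth IF the spigot stood mid-slot; fixed to the stand, 100 mm above the bench. +x: the way the pin goes in (level, away from the robot), y along the slot, z up. The real mouth has the same x and z but lies anywhere from 10 mm to the -y to 10 mm to the +y side (not measured, differs each time). Hole: 11.5 mm wide, 12 high, right through the spigot, open at both ends.
- stand: Stand with all it carries: blue base plate 110x130x12 mm (screwed down), steel spigot, grey arm. Origin at bench height, 11 mm (+x) behind point hole; axes as point hole. The clamped spigot yields to nothing under 100 N.
- spigot_top (a point): Point on the stand at the height of the spigot's flat top, 12 mm above the hole's axis, over mid-slot (the real spigot is up to 10 mm off in y). Spigot: upright steel bar, 22 mm deep (x), 26 mm wide (y), hole centred in it. Grey arm boss round it, 40x44 mm, top 28 mm below the hole's axis; the arm runs back (+x), lower, to a 64 mm dish 100 mm behind the spigot.
- pin: Linch pin, level in its rest, about 85 g. Origin on its axis in the shoulder face; +x along the shank to the nose, z up. Shank 10x10 mm square, 31 mm long, its last 9 mm a wedge nose down to 8.4 mm wide (y), 3.6 mm high. Behind the shoulder: dark head 18x18 mm (x -12 to 0), red handle, 12 mm square steel end (x -73 to -59). Home: shoulder on the spigot's near face.
- grip (a point): Point in the pin's red handle, on the pin's axis 30 mm behind (near its centre of mass) its origin. Handle 12 mm wide (y), 16 mm high (z), pin x -59 to -12. Grip it here from above, fingers closing along the pin's y.
- ring (a joint): Brass ring on the pin, rad: 0 = open, standing straight up from the pin; grows as it tips forward; 1.57 = shut, level round the shank, crossbar past the nose. Hinge across the head at pin x -6, z 0. An over-centre spring holds it open up to 0.8 (some 2 N at the crossbar at first, falling to none); beyond that it snaps shut by itself.
- crossbar (a point): Middle of the ring's crossbar, 43 mm from its hinge; moves with the ring (43 mm above the pin's axis when open, 6 mm past the nose when shut). Ring D-shaped, brass wire 4.4 mm thick, legs 37 mm apart (centres). Flip it with shut fingers from behind: forward and down along its arc.
- pin_rest: Fixed grey rest: plate 110x60x8 mm, two notched uprights that carry the pin's axis 55 mm above the bench, under the shank (pin x 6 to 14) and the end (pin x -70 to -62); notch walls reach 5 mm above the axis. Origin under the pin's origin. Lift the pin straight up out of it.
- stopwatch: Bystander: black round stopwatch, 63x58x17 mm, lying flat; origin under its middle. Leave alone.
- tape: Bystander: roll of black tape, 66 mm across, 19 mm high, lying flat; origin under its middle. Leave alone.
- beaker: Bystander: empty glass beaker, 68 mm across, 95 mm high, upright; origin under its middle. Leave alone.
- spanner: Bystander: steel spanner, 30x164x8 mm, lying flat; origin under its middle. Leave alone.
- calculator: Bystander: dark pocket calculator, 118x68x15 mm, lying flat; origin under its middle. Leave alone.
- tin: Bystander: round white tin with a blue lid, 47 mm across, 28 mm high; origin under its middle. Leave alone.
- wash_bottle: Bystander: white wash bottle with red cap, 60x86x188 mm, upright; origin under its middle. Leave alone.

How it is judged:
On the way:
1. the pin is fully home in the spigot's cross hole with its ring still open (x of pin in the frame of hole between -0.003 and 0.002 m and y of pin in the frame of hole between -0.0125 and 0.0125 m and z of pin in the frame of hole between -0.0035 and 0.0035 m and angle between the x axis of pin and the x axis of hole, either way round below 0.2 rad and value of joint ring below 0.4 rad), for 0.2 s.
At the end, for the whole second after the job is handed in: The pin is through the cross hole, shoulder within 3 mm of the spigot's near face, axis within 0.2 rad of the hole's direction and 3.5 mm of its height; the ring is shut (joint over 1.42); the pin is at rest (x of pin in the frame of hole between -0.003 and 0.002 m and y of pin in the frame of hole between -0.0125 and 0.0125 m and z of pin in the frame of hole between -0.0035 and 0.0035 m and angle between the x axis of pin and the x axis of hole, either way round below 0.2 rad and value of joint ring above 1.42 rad and linear speed of pin below 0.02 m/s); the robot touches nothing.
It fails at once if the pin is pressed on the stand or spigot with more than 45 N (contact force between pin and stand above 45 N).
It fails at once if the arm or its fingers press on the stand or spigot with more than 35 N (contact force between the arm and stand above 35 N).
It fails at once if a bystander is moved by more than 30 mm (distance of any of stopwatch, tape, beaker, spanner, calculator, tin, wash_bottle from where it was at the start of the episode above 0.03 m).
It also fails if it takes over 72 s, if anything falls off the work surface, if the arm or the gripper's body presses on something with over 40 N, if the wrist force passes 120 N, or if a joint passes its speed limit or range.

## Robot

A 6-joint arm with a two-finger parallel gripper is mounted at the origin on a cart in front of the work surface, level with it; the furniture and walls round the work are solid. World frame = base frame: x ahead of the robot, y to its left, z up, the work surface at z = 0. Lengths are in m, angles in rad, forces in N, time in s.
With the tool pointing down it reaches from about 0.25 to 0.725 m from the base axis. Payload 4 kg.
Tool frame: the origin (TCP) lies midway between the tips of the shut fingers; the grasp point (between the pads) lies 19 mm behind it; z points along the fingers, y is the line along which they close (so a half turn about z gives the same grasp; the last joint's range is limited). The gripper opens to 85 mm and grips with 20 to 120 N. Pads are 22 mm wide; open, the fingers measure 114 mm over their backs; the gripper's body (76 mm by 85 mm) begins 54 mm behind the grasp point. The pads swing forward as they close: fully open they stand 13 mm farther back than shut.
Start: joints at [1.102, 0.241, 0.005, 1.335, 0, 1.571], TCP at [0.226, 0.446, 0.231] pointing down, gripper open.
Joint ranges: [-2.72, 2.72], [-1.05, 1.87], [-1.09, 1.28], [-1.99, 2.15], [-1.42, 1.44], [-3.14, 3.14]. Speed limits (rad/s): [2.79, 2.79, 3.14, 3.14, 3.14, 3.14].

## Interface

Orientations are given as a rotation vector (axis times angle).
In Python, from rig import env gives the robot as it stands.
- The arm moves only by the shell command python3 -m jog 'ROWS' [OPENING] [FORCE]. ROWS is JSON, one flat list of numbers, 4 for each row, row after row: the shift along the tool's x, y, z in cm, then the turn about the tool's z in degrees. In form: [dx, dy, dz, twist, dx, dy, dz, twist, ...]. A call has exactly 8 rows; each row is the pose to reach, as a shift and turn from the pose commanded when the call began, along the tool's axes at that moment; what a row does not reach only later rows make up. A row lasts 1/10 s, in which the tool goes at most 50 mm and 8.59 degrees, less where a joint would pass 70% of its speed; a pose out of reach is approached as far as the arm can. A call with a gripper value outside its range is refused whole. OPENING is the finger opening in cm, from 0 to 8.54, set as the call begins (- or left out, the last holds). The fingers move at their own pace and stop on an object; FORCE is the grip in N (left out, the last holds). Time passes only in rows, so rows that repeat a pose let the fingers close, or fill a call up. It gives the time, the measured TCP pose, the force, the opening and the grip force at its end, in the units of the state.
- env.get_obs(): the state, without advancing time (a new reading comes with each control period).
- env.read_camera(name): name is "scene" or "side" or "wrist"; returns a dict with "image" (384x512x3 uint8, red, green, blue), "fovy" (degrees; the focal length in pixels is half the picture's height over the tangent of half this angle, whatever the lens; pixels are square), "cx", "cy" (the principal point, pixels), "extrinsics" (4x4, takes a point from camera to world coordinates); the wrist camera has in their place "T_tool_cam" (4x4, takes a point from camera to tool coordinates, whose origin is the TCP and whose axes are the flange's). Camera axes: x right, y down, z forward; pixel columns grow to the right and rows downward; lengths in m; the calibration is good to about 2 mm. A picture is of the moment at which its call begins: read the wrist's pose just before it. There is no depth.
- env.sign_off(): hands the job in; it is judged then, once.
The state is a dict: "t": time; "joints": joint angles; "joint_velocities": joint speeds; "effort": joint torques, N m; "ee_pos": TCP position; "ee_rot": TCP orientation; "wrist_force": force on the tool from outside, world axes, zero at the start; "moment": the same for the moment, N m; "grip_width": finger opening in m; "grasp_force": force on a finger pad.
Only numpy, scipy, OpenCV 4.12 (cv2) and the standard library are available. Lean on these libraries where they do the work, as an engineer would, in place of code of your own. Each camera call takes 0.05 s, during which the arm holds its last target. There are 200 camera calls.

## Working session

There is one attempt and no reset: what is moved stays moved. The work goes in short steps, Python scripts to look and compute and a shell command to move; the robot and the scene stay as the last step left them, time stands still between calls to the robot, and variables do not carry over. Pictures are saved under pics/ and viewed, at most 10 in all, crops included, and the job is handed in when it is done.

```bash
ls; mkdir -p pics; python3 - <<'E'
from rig import env
import cv2, numpy as np
o=env.get_obs(); print({k:np.round(v,3).tolist() for k,v in o.items()})
for n in ["scene","side"]:
    c=env.read_camera(n); np.save(f"pics/{n}0.npy",c["image"]); cv2.imwrite(f"pics/{n}0.png",c["image"][:,:,::-1])
    print(n,c["fovy"],c["cx"],c["cy"],np.round(c["extrinsics"],4).tolist())
c=env.read_camera("wrist");print(c["fovy"],c["cx"],c["cy"],np.round(c["T_tool_cam"],4).tolist())
E
```

```text
pics
{'t': 0.0, 'joints': [1.102, 0.241, 0.004, 1.335, 0.0, 1.571], 'joint_velocities': [-0.001, -0.001, 0.0, -0.0, 0.0, -0.0], 'effort': [0.001, -37.232, 25.241, 0.017, 0.0, -0.0], 'ee_pos': [0.226, 0.446, 0.23], 'ee_rot': [-0.73, -3.055, 0.003], 'wrist_force': [-0.593, -0.249, -0.068], 'moment': [-0.014, -0.012, -0.032], 'grasp_force': 0.0, 'grip_width': 0.086}
scene 45.870878129554384 251.6207360114063 199.5331831741668 [[0.5933, -0.5556, 0.5825, -0.2872], [-0.8048, -0.3945, 0.4435, -0.5595], [-0.0166, -0.7319, -0.6812, 1.0084], [0.0, 0.0, 0.0, 1.0]]
side 52.17642245001376 255.7546805537515 188.7823302219614 [[0.9855, -0.0813, 0.1492, 0.3119], [-0.1689, -0.5653, 0.8074, -1.0713], [0.0187, -0.8209, -0.5708, 0.8845], [0.0, 0.0, 0.0, 1.0]]
58.322968523713534 257.09180599737954 192.35285578607085 [[-0.0003, -0.9536, -0.301, 0.0773], [1.0, -0.0003, -0.0002, 0.0004], [0.0001, -0.301, 0.9536, -0.1428], [0.0, 0.0, 0.0, 1.0]]
```

```bash
python3 - <<'E'
import cv2,numpy as np
a=cv2.imread("pics/scene0.png");b=cv2.imread("pics/side0.png")
cv2.imwrite("pics/s1.png",cv2.resize(a,(800,600),interpolation=cv2.INTER_CUBIC))
cv2.imwrite("pics/s2.png",cv2.resize(b,(800,600),interpolation=cv2.INTER_CUBIC))
E
```

```text
(no output)
```

View pics/s1.png

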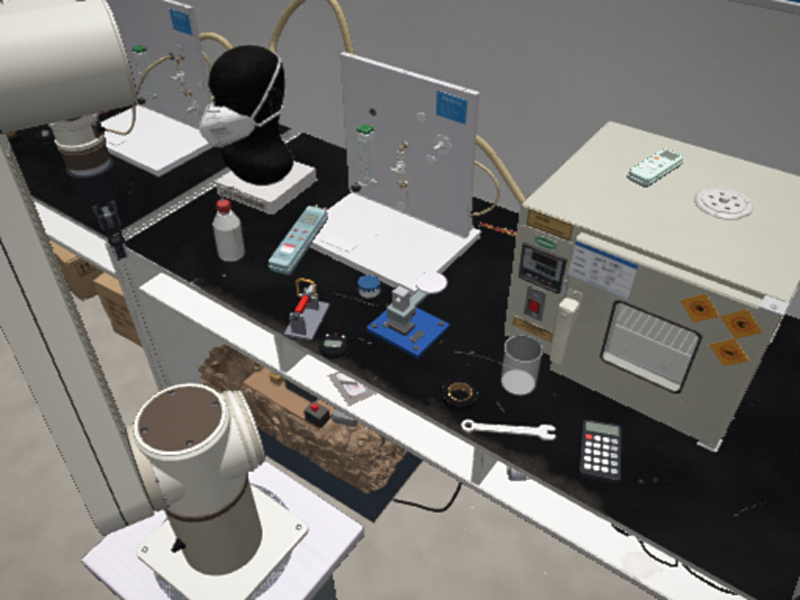

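View pics/s2.png

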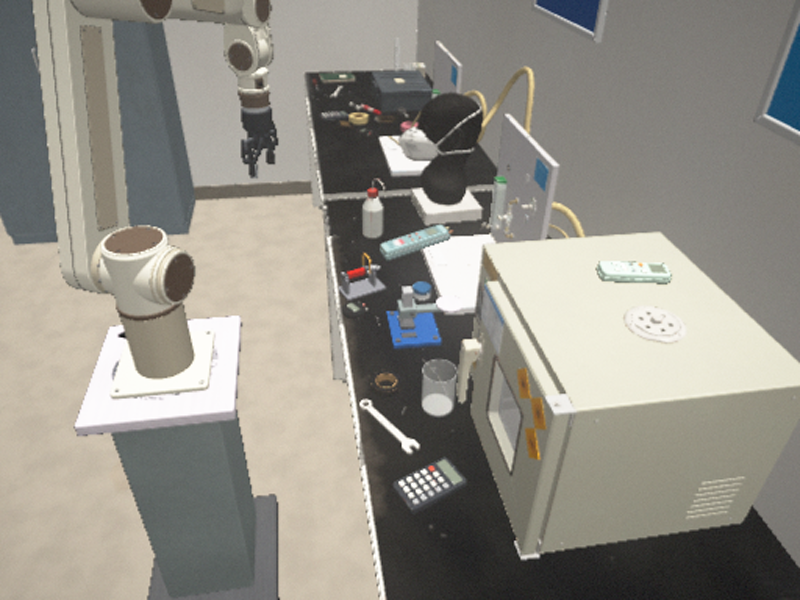

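The scene view shows the rest and red-handled pin at about (305,305) and the stand at (405,320). The side view shows them at (360,275) and (412,320). I'll crop both.

```bash
python3 - <<'E'
import cv2,numpy as np
a=cv2.imread("pics/scene0.png");b=cv2.imread("pics/side0.png")
cv2.imwrite("pics/c1.png",cv2.resize(a[172:232,175:295],None,fx=6.5,fy=6.5,interpolation=cv2.INTER_CUBIC))
cv2.imwrite("pics/c2.png",cv2.resize(b[157:227,212:312],None,fx=8,fy=8,interpolation=cv2.INTER_CUBIC))
E
```

```text
(no output)
```

View pics/c1.png

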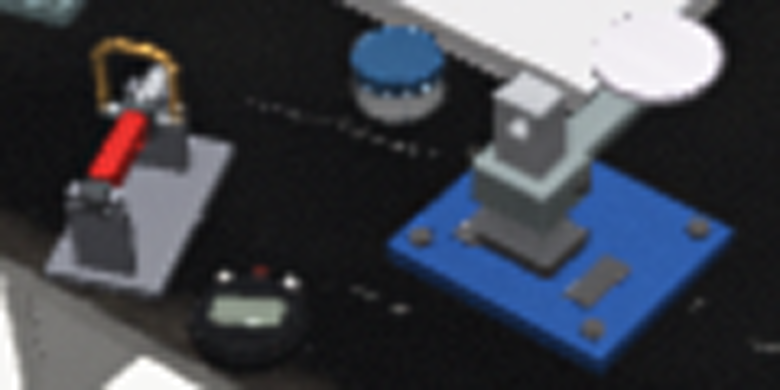

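View pics/c2.png

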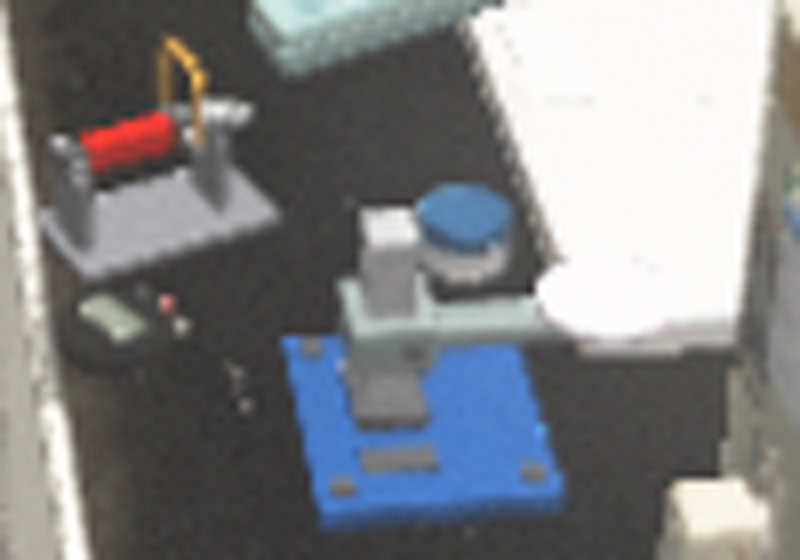

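The scene crop shows the spigot top at (530,90) with the hole at (519,127), and the ring crossbar at (137,43). It also shows the blue plate corners at (388,240), (602,358) and (735,232). The side crop has the spigot top at (389,226) and the pin's handle and nose from (62,145) to (252,108).

```bash
cat > h.py <<'E'
import numpy as np
from scipy.optimize import least_squares
from scipy.spatial.transform import Rotation as R
CAM={"scene":(45.870878,251.6207,199.5332,[[0.5933,-0.5556,0.5825,-0.2872],[-0.8048,-0.3945,0.4435,-0.5595],[-0.0166,-0.7319,-0.6812,1.0084]]),
"side":(52.176422,255.7547,188.7823,[[0.9855,-0.0813,0.1492,0.3119],[-0.1689,-0.5653,0.8074,-1.0713],[0.0187,-0.8209,-0.5708,0.8845]])}
def proj(n,P):
    f,cx,cy,E=CAM[n];E=np.array(E);f=192/np.tan(np.radians(f)/2)
    p=(np.asarray(P)-E[:,3])@E[:,:3]
    return np.stack([cx+f*p[...,0]/p[...,2],cy+f*p[...,1]/p[...,2]],-1)
def up(n,u):
    u=np.array(u,float)
    return (u+.5)/6.5-.5+[175,172] if n=="scene" else (u+.5)/8-.5+[212,157]
def place(x,y,a,P):
    P=np.array(P);c,s=np.cos(a),np.sin(a)
    return np.stack([x+c*P[...,0]-s*P[...,1],y+s*P[...,0]+c*P[...,1],P[...,2]],-1)
E
python3 - <<'E'
from h import *
# stand: params x,y,yaw,s,px
def pts(q):
    x,y,a,s,px=q
    pl=lambda i,j:[px+i*.055,j*.065,.012]
    sp=lambda i,j:[i*.011,s+j*.013,.112]
    return [("scene",(388,240),pl(-1,1)),("scene",(602,357),pl(-1,-1)),("scene",(735,232),pl(1,-1)),
    ("side",(283,340),pl(-1,1)),("side",(322,515),pl(-1,-1)),("side",(562,488),pl(1,-1)),
    ("scene",(494,90),sp(-1,1)),("scene",(527,72),sp(1,1)),("scene",(566,88),sp(1,-1)),("scene",(533,110),sp(-1,-1)),
    ("side",(360,212),sp(-1,1)),("side",(408,208),sp(1,1)),("side",(420,240),sp(1,-1)),("side",(368,245),sp(-1,-1)),("scene",(519,127),[-.011,s,.1])]
def fit(pts,q0):
    def r(q):
        return np.concatenate([proj(n,place(*q[:3],P))-up(n,u) for n,u,P in pts(q)])
    f=least_squares(lambda q:r(q).ravel(),q0,loss="soft_l1")
    print(np.round(f.x,4)); print(np.round(r(f.x),1).tolist()); return f.x
q=fit(pts,[.6,.1,0,0,0])
print("hole mid-slot",place(*q[:3],[-.011,0,.1]),"real",place(*q[:3],[-.011,q[3],.1]))
def pr(q):
    x,y,a,px=q
    pl=lambda i,j:[px+i*.055,j*.03,.008]
    return [("scene",(47,270),pl(-1,1)),("scene",(162,292),pl(-1,-1)),("scene",(233,143),pl(1,-1)),
    ("side",(40,216),pl(-1,1)),("side",(92,275),pl(-1,-1)),("side",(280,213),pl(1,-1)),
    ("scene",(137,43),[-.006,0,.098]),("side",(186,57),[-.006,0,.098]),
    ("side",(252,108),[.031,0,.055]),("scene",(160,70),[.031,0,.055]),
    ("scene",(142,112),[-.012,-.006,.063]),("scene",(123,109),[-.012,.006,.063])]
q=fit(pr,[.5,.3,0,0]); print("grip",place(*q[:3],[-.03,0,.055]))
E
```

```text
[ 0.5347  0.0414 -0.0314  0.0061  0.0155]
[-0.1, 0.6, 0.0, 0.7, 0.4, -0.1, 0.1, -1.1, -0.3, -1.1, 0.6, -0.1, 0.1, 0.9, -0.5, -0.2, 0.3, 0.8, 0.9, 1.3, 0.2, -0.8, 0.4, -0.7, 0.0, -0.6, 0.3, -0.8, -0.3, -0.1]
hole mid-slot [0.52368443 0.04176211 0.1       ] real [0.52387692 0.04789536 0.1       ]
[ 0.471   0.2341  0.3923 -0.021 ]
[-0.0, 0.3, 0.4, -0.0, 0.2, -0.2, -1.0, -0.8, -0.4, -0.7, 0.4, -1.0, -0.4, 0.7, -0.5, -1.5, -0.6, -1.1, 1.1, -0.5, 1.1, 0.1, 0.4, -0.0]
grip [0.44327751 0.22263886 0.055     ]
```

```bash
python3 -m jog '[-3.7,-1.3,0,-8,-7.4,-2.5,0,-16,-11,-3.8,0,-24,-14.7,-5,0,-32,-18.4,-6.3,0,-40,-22,-7.6,0,-48,-25.8,-8.8,0,-49.4,-29.4,-10.1,0,-49.4]' 8.54 60; python3 -m jog '[0,0,2,0,0,0,2,0,0,0,2,0,0,0,2,0,0,0,2,0,0,0,2,0,0,0,2,0,0,0,2,0]'; python3 - <<'E'
from rig import env
import cv2, numpy as np
o=env.get_obs(); print({k:np.round(v,4).tolist() for k,v in o.items() if k in("t","joints","ee_pos","ee_rot")})
c=env.read_camera("wrist"); cv2.imwrite("pics/w0.png",c["image"][:,:,::-1])
cv2.imwrite("pics/w0b.png",cv2.resize(c["image"][:,:,::-1],(800,600),interpolation=cv2.INTER_CUBIC))
E
```

```text
t: 0.95
ee_pos: [0.4435, 0.2217, 0.2311]
ee_rot: [0.614, -3.081, 0.0]
wrist_force: [1.2, 1.2, 1.2]
grip_width: 0.0855
grasp_force: 0.0
t: 1.75
ee_pos: [0.4425, 0.2234, 0.2115]
ee_rot: [-0.615, 3.08, 0.0]
wrist_force: [0.4, -0.0, -0.5]
grip_width: 0.0852
grasp_force: 0.0
{'t': 1.75, 'joints': [0.4675, 0.2413, -0.046, 1.283, -0.0, 0.0736], 'ee_pos': [0.4425, 0.2234, 0.2115], 'ee_rot': [-0.6146, 3.0804, 0.0001]}
```

View pics/w0b.png

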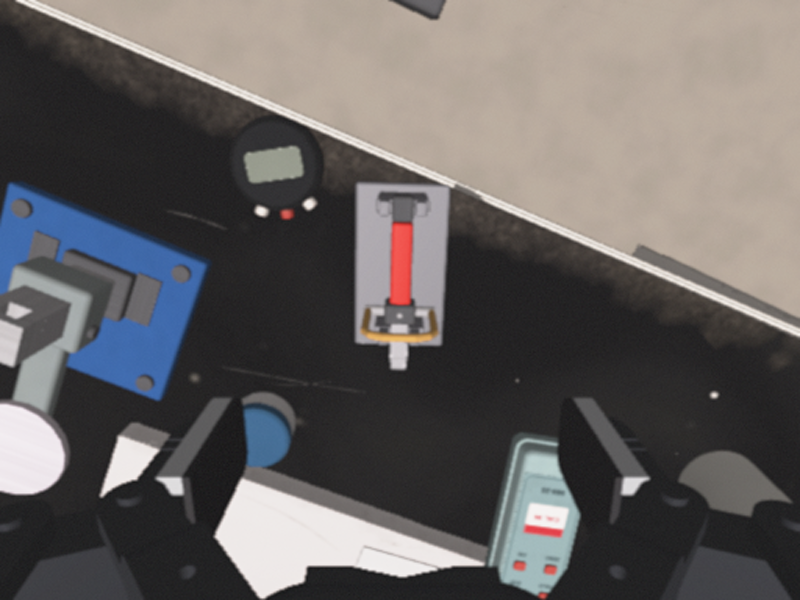

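The wrist view shows the pin lying vertically: its end at (403,205), the handle from (402,222) to (400,302), and the nose at (398,368). The stand plate corners are at (10,183), (207,262) and (160,400).

```bash
cat >> h.py <<'E'
TC=np.array([[-0.0003,-0.9536,-0.301,0.0773],[1.0,-0.0003,-0.0002,0.0004],[0.0001,-0.301,0.9536,-0.1428],[0,0,0,1]])
def wray(u,pos,rot,z):
    f=192/np.tan(np.radians(58.322968523713534)/2)
    d=np.array([(u[0]-257.0918)/f,(u[1]-192.3529)/f,1])
    M=R.from_rotvec(rot).as_matrix(); d=M@TC[:3,:3]@d; o=np.array(pos)+M@TC[:3,3]
    return o+d*(z-o[2])/d[2]
E
python3 - <<'E'
from h import *
pos=[0.4425,0.2234,0.2115];rot=[-0.6146,3.0804,0.0001]
g=lambda u,z:wray((np.array(u)+.5)*.64-.5,pos,rot,z)
e=g((403.3,222),.063);h=g((400.3,302),.063);n=g((398,368),.055);t=g((403.3,205),.061)
d=n-t;print("yaw",np.arctan2(d[1],d[0]), np.arctan2(*(h-e)[[1,0]]),"len",np.linalg.norm(h-e))
m=(e+h)/2;print("handle rear/front",e,h);a=np.arctan2(*(h-e)[[1,0]]);ax=(h-e)/np.linalg.norm(h-e);print("grip",h-.018*ax,e+.029*ax)
A=g((10,183),.012);B=g((207,262),.012);C=g((160,400),.012)
print(A,B,C,"yaw",np.arctan2(*(B-A)[[1,0]])-np.pi/2,np.arctan2(*(C-B)[[1,0]]),np.linalg.norm(B-A),np.linalg.norm(C-B))
print("plate centre wrist",(A+C)/2,"vs fit",place(.5347,.0414,-.0314,[.0155,0,.012]))
E
```

```text
yaw 0.36190859652224705 0.35685953338174786 len 0.045622296783467055
handle rear/front [0.41422877 0.21280179 0.063     ] [0.4569768  0.22873918 0.063     ]
grip [0.44011082 0.22245118 0.063     ] [0.44140173 0.22293245 0.063     ]
[ 0.49346876 -0.02012353  0.012     ] [0.49512504 0.10778473 0.012     ] [0.60477959 0.1053452  0.012     ] yaw -0.012948252018435191 -0.022243746657634504 0.12791897690285534 0.10968168440698983
plate centre wrist [0.54912417 0.04261083 0.012     ] vs fit [0.55019236 0.04091338 0.012     ]
```

```bash
python3 -m jog '[0.1,0,2.5,1.7,0.1,0,5,1.7,0.1,0,7.5,1.7,0.1,0,10,1.7,0.1,0,12.5,1.7,0.1,0,14.5,1.7,0.1,0,16,1.7,0.1,0,17,1.7]' 5; python3 - <<'E'
from rig import env
import cv2
c=env.read_camera("wrist"); cv2.imwrite("pics/w1b.png",c["image"][:,:,::-1])
E
```

```text
t: 2.6
ee_pos: [0.441, 0.2224, 0.0401]
ee_rot: [0.568, -3.088, 0.001]
wrist_force: [-0.8, 0.4, -0.7]
grip_width: 0.0499
grasp_force: 0.0
```

View pics/w1b.png

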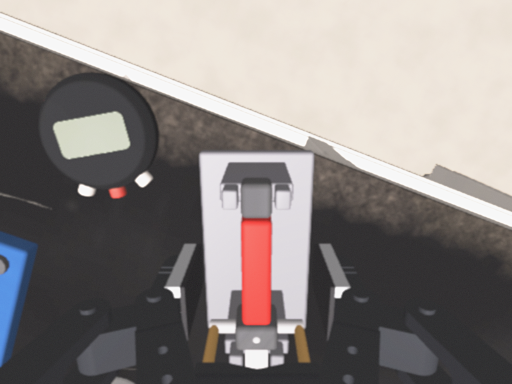

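The pin is centred between the open fingers and parallel to them: handle at u≈257, v from 219 to 325. I'll lower the last 4 mm, grip, and lift.

```bash
python3 - <<'E'
from h import *
pos=[0.441,0.2224,0.0401];rot=[.568,-3.088,.001]
M=R.from_rotvec(rot).as_matrix()
for u in [(257,219),(257,325),(258,356)]: print(M.T@(wray(u,pos,rot,.063)-pos))
E
python3 -m jog '[0,0,0.2,0,0,0,0.4,0,0,0,0.4,0,0,0,0.4,0,0,0,0.4,0,0,0,0.4,0,0,0,0.4,0,0,0,0.4,0]' 0 50
python3 -m jog '[0,0,-0.3,0,0,0,-0.8,0,0,0,-1.5,0,0,0,-2.5,0,0,0,-4,0,0,0,-6,0,0,0,-8,0,0,0,-9,0]'
```

```text
[ 0.02896584  0.00033681 -0.02284585]
[-0.01838727  0.00031665 -0.0229346 ]
[-0.03426795  0.00073961 -0.0229645 ]
t: 3.45
ee_pos: [0.4421, 0.223, 0.0379]
ee_rot: [-0.568, 3.089, 0.001]
wrist_force: [-1.1, 0.0, 6.0]
grip_width: 0.0109
grasp_force: 50.4
t: 4.25
ee_pos: [0.4427, 0.2233, 0.1297]
ee_rot: [-0.568, 3.086, 0.002]
wrist_force: [0.5, 0.4, -1.4]
grip_width: 0.0113
grasp_force: 49.8
```

```bash
python3 -m jog '[1,-2.3,0,3,2,-4.6,0,6,3,-6.9,0,9,4,-9.2,0.5,12,5,-11.5,1.5,15,6,-13.8,2.5,18,7.05,-16.07,3.5,22,7.05,-16.07,4.5,22]'; python3 -m jog '[0,0,0.15,0,0,0,0.15,0,0,0,0.15,0,0,0,0.15,0,0,0,0.15,0,0,0,0.15,0,0,0,0.15,0,0,0,0.15,0]'; python3 - <<'E'
from rig import env
import cv2,numpy as np
o=env.get_obs(); print({k:np.round(v,4).tolist() for k,v in o.items() if k in("t","joints","ee_pos","ee_rot","wrist_force")})
c=env.read_camera("wrist"); cv2.imwrite("pics/w2.png",cv2.resize(c["image"][:,:,::-1][150:384,100:412],None,fx=2.56,fy=2.56,interpolation=cv2.INTER_CUBIC))
E
```

```text
t: 5.05
ee_pos: [0.4323, 0.0453, 0.082]
ee_rot: [-0.039, -3.141, 0.001]
wrist_force: [0.8, 1.2, -0.7]
grip_width: 0.0112
grasp_force: 49.7
t: 5.85
ee_pos: [0.4329, 0.0475, 0.0809]
ee_rot: [0.032, 3.141, -0.0]
wrist_force: [0.8, 0.3, -0.9]
grip_width: 0.0108
grasp_force: 49.7
{'t': 5.85, 'joints': [0.1093, 0.2479, -0.4106, 0.9123, -0.0, 0.1295], 'ee_pos': [0.4329, 0.0475, 0.0809], 'ee_rot': [0.0316, 3.1414, -0.0], 'wrist_force': [0.7786, 0.3255, -0.9288]}
```

View pics/w2.png

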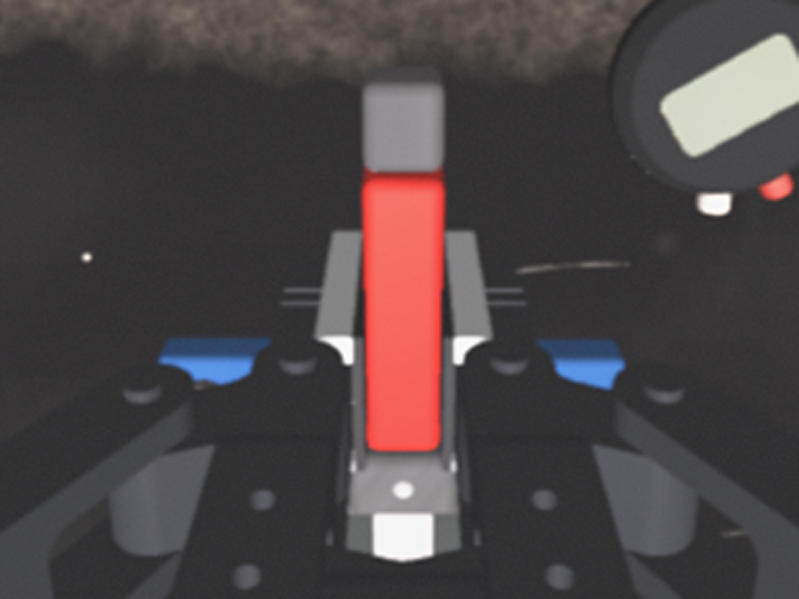

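The pin is straight in the grip, with handle v from 178 to 450 at u≈404. The plate's front corners are at about (158,357) and (625,357). The fingers hide the spigot, so I'll check with both fixed cameras in one composite picture.

```bash
python3 - <<'E'
from h import *
from rig import env
import cv2
pos=[0.4329,0.0475,0.0809];rot=[.0316,3.1414,0]
M=R.from_rotvec(rot).as_matrix()
g=lambda u,z:wray((np.array(u)+.5)/2.56-.5+[100,150],pos,rot,z)
A=g((158,357),.012);B=g((625,357),.012);print("plate",A,B,(A+B)/2,"len",np.linalg.norm(B-A),"yaw",np.arctan2(*(B-A)[[1,0]])-np.pi/2)
for u,z in [((404,450),.106),((404,178),.106),((404,450),.1045),((404,485),.107)]:
    p=g(u,z);print(u,p,M.T@(p-pos))
im=[]
for n in("scene","side"):
    c=env.read_camera(n)["image"][:,:,::-1]
    p=proj(n,np.array([.51,.048,.1])).astype(int);print(n,p)
    im.append(cv2.resize(c[p[1]-37:p[1]+38,p[0]-25:p[0]+25],None,fx=8,fy=8,interpolation=cv2.INTER_CUBIC))
cv2.imwrite("pics/c3.png",np.hstack(im))
E
```

```text
plate [ 0.49291013 -0.02113887  0.012     ] [0.49553883 0.1080019  0.012     ] [0.49422448 0.04343152 0.012     ] len 0.12916752383662702 yaw -0.02035245442110689
(404, 450) [0.44979795 0.04768565 0.106     ] [-0.01689164  0.00052555 -0.02509943]
(404, 178) [0.40313082 0.04862379 0.106     ] [ 0.02978492  0.00052472 -0.025101  ]
(404, 450) [0.45099822 0.0476631  0.1045    ] [-0.01809207  0.00052715 -0.02359939]
(404, 485) [0.45570874 0.04756578 0.107     ] [-0.02280368  0.0005246  -0.02609923]
scene [251 193]
side [253 187]
```

View pics/c3.png

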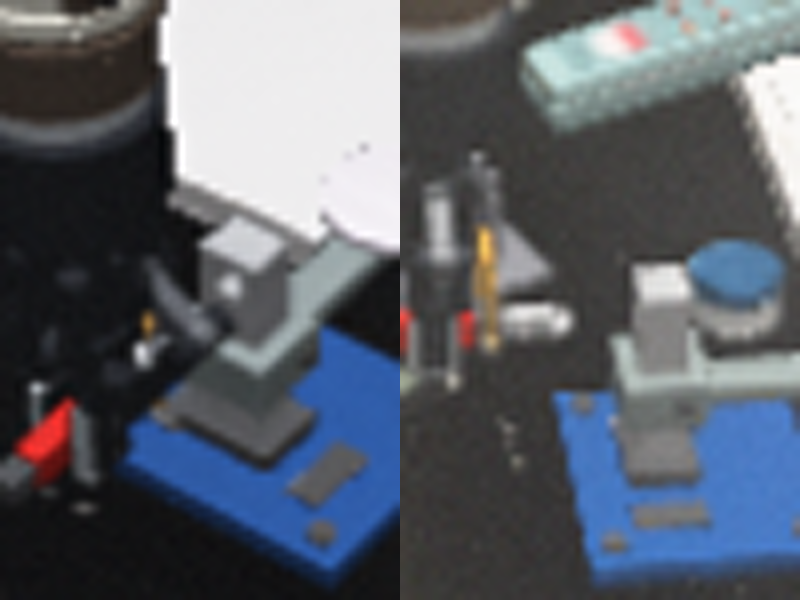

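The side half shows the nose tip at (572,320), clear of the spigot's near face at x≈635. The scene half shows the hole at (230,287). I'll use these to estimate the offset between pin and hole.

```bash
python3 - <<'E'
from h import *
s=lambda u:np.array([(u[0]-400+.5)/8-.5+228,(u[1]+.5)/8-.5+150])
sc=lambda u:np.array([(u[0]+.5)/8-.5+226,(u[1]+.5)/8-.5+156])
for d in(.060,.062): print("nose pred",proj("side",[.4329+d,.0475-.001,.098]),"obs",s((572,321)))
# bias from nose; then solve for spigot
b=s((572,321))-proj("side",[.4329+.0605,.0465,.098]);print("bias side",b)
print("bias scene head? ", proj("scene",[.4329+.017,.0415,.106]),sc((75,400)))
obs=[("side",(634,265),(-1,1)),("side",(682,262),(1,1)),("side",(690,298),(1,-1)),("side",(640,303),(-1,-1)),
("scene",(200,245),(-1,1)),("scene",(236,218),(1,1)),("scene",(290,236),(1,-1)),("scene",(254,262),(-1,-1))]
for cams in(("side","scene"),("side",),("scene",)):
  def r(q): 
    out=[]
    for n,u,(i,j) in obs:
        if n not in cams: continue
        P=place(q[0],q[1],-.02,[i*.011,j*.013,.112]); u=s(u)-b if n=="side" else sc(u); out.append(proj(n,P)-u)
    return np.ravel(out)
  f=least_squares(r,[.53,.048]);print(cams,f.x,"face",f.x[0]-.011,np.round(f.fun,1))
E
```

```text
nose pred [248.60645937 188.50642597] obs [249.0625 189.6875]
nose pred [249.16857114 188.46024122] obs [249.0625 189.6875]
bias side [0.31548987 1.19262209]
bias scene head?  [240.75552655 204.32445181] [234.9375 205.5625]
('side', 'scene') [0.53506617 0.04939895] face 0.524066167681016 [ 0.2  0.5  0.3  0.4  0.6  0.   0.6 -0.2 -0.4 -0.1 -0.4 -0.6 -0.3  0.5
 -0.2  1.2]
('side',) [0.53378643 0.05079112] face 0.522786432987103 [-0.2  0.3 -0.1  0.2  0.1 -0.2  0.2 -0.4]
('scene',) [0.53668509 0.04936392] face 0.5256850903498448 [-0.1 -0.4 -0.1 -0.9  0.   0.3  0.1  0.9]
```

```bash
python3 -m jog '[0,0.3,-0.2,0,-0.5,0.3,-0.2,0,-1,0.3,-0.2,0,-1.5,0.3,-0.2,0,-2,0.3,-0.2,0,-2.4,0.3,-0.2,0,-2.4,0.3,-0.2,0,-2.4,0.3,-0.2,0]'; python3 -m jog '[-0.1,0,0,0,-0.2,0,0,0,-0.3,0,0,0,-0.4,0,0,0,-0.5,0,0,0,-0.6,0,0,0,-0.7,0,0,0,-0.8,0,0,0]'
```

```text
t: 6.8
ee_pos: [0.4569, 0.0499, 0.0826]
ee_rot: [-0.032, -3.141, 0.0]
wrist_force: [-0.4, -0.3, -1.4]
grip_width: 0.0109
grasp_force: 49.7
t: 7.6
ee_pos: [0.465, 0.0498, 0.0828]
ee_rot: [-0.032, -3.141, 0.0]
wrist_force: [0.2, -0.4, -0.5]
grip_width: 0.0108
grasp_force: 49.7
```

```bash
python3 -m jog '[-0.05,0.05,0,0,-0.1,0.05,0,0,-0.15,0.05,0,0,-0.2,0.05,0,0,-0.25,0.05,0,0,-0.3,0.05,0,0,-0.35,0.05,0,0,-0.4,0.05,0,0]'
```

```text
t: 8.4
ee_pos: [0.4686, 0.0499, 0.0826]
ee_rot: [-0.032, -3.141, 0.001]
wrist_force: [-1.6, -2.6, -1.6]
grip_width: 0.0114
grasp_force: 49.7
```

```bash
python3 -m jog '[-0.05,0,0,0,-0.1,0,0,0,-0.15,0,0,0,-0.2,0,0,0,-0.2,0,0,0,-0.2,0,0,0,-0.2,0,0,0,-0.2,0,0,0]'
```

```text
t: 9.2
ee_pos: [0.4706, 0.0498, 0.0826]
ee_rot: [-0.032, -3.141, 0.001]
wrist_force: [-3.2, -4.1, -0.9]
grip_width: 0.011
grasp_force: 49.7
```

Force builds toward -y, so the nose is in the hole and rubbing its +y wall. I'll ease over 1 mm.

```bash
python3 -m jog '[0,-0.05,0,0,0,-0.1,0,0,0,-0.1,0,0,-0.05,-0.1,0,0,-0.1,-0.1,0,0,-0.15,-0.1,0,0,-0.2,-0.1,0,0,-0.2,-0.1,0,0]'
```

```text
t: 10.0
ee_pos: [0.4734, 0.0493, 0.0829]
ee_rot: [0.032, 3.141, 0.0]
wrist_force: [-0.5, -0.7, -1.1]
grip_width: 0.0109
grasp_force: 49.7
```

```bash
python3 -m jog '[-0.1,0,0,0,-0.2,0,0,0,-0.3,0,0,0,-0.4,0,0,0,-0.5,0,0,0,-0.6,0,0,0,-0.7,0,0,0,-0.8,0,0,0]'
```

```text
t: 10.8
ee_pos: [0.481, 0.049, 0.0828]
ee_rot: [-0.032, -3.141, -0.0]
wrist_force: [-2.1, -1.5, -0.5]
grip_width: 0.011
grasp_force: 49.7
```

```bash
python3 -m jog '[-0.1,-0.05,0,0,-0.2,-0.05,0,0,-0.3,-0.05,0,0,-0.4,-0.05,0,0,-0.5,-0.05,0,0,-0.6,-0.05,0,0,-0.7,-0.05,0,0,-0.8,-0.05,0,0]'
```

```text
t: 11.6
ee_pos: [0.489, 0.0483, 0.0828]
ee_rot: [0.032, 3.141, 0.0]
wrist_force: [0.1, -0.4, -1.6]
grip_width: 0.0107
grasp_force: 49.7
```

```bash
python3 -m jog '[-0.1,0,0,0,-0.2,0,0,0,-0.25,0,0,0,-0.3,0,0,0,-0.35,0,0,0,-0.4,0,0,0,-0.45,0,0,0,-0.5,0,0,0]'
```

```text
t: 12.4
ee_pos: [0.494, 0.0482, 0.0828]
ee_rot: [0.032, 3.141, 0.0]
wrist_force: [-0.2, 0.0, -0.3]
grip_width: 0.0111
grasp_force: 49.7
```

```bash
python3 -m jog '[-0.05,0,0,0,-0.1,0,0,0,-0.15,0,0,0,-0.2,0,0,0,-0.25,0,0,0,-0.3,0,0,0,-0.3,0,0,0,-0.3,0,0,0]'
```

```text
t: 13.2
ee_pos: [0.4943, 0.0482, 0.0822]
ee_rot: [-0.031, -3.136, 0.0]
wrist_force: [-6.7, 0.8, 2.3]
grip_width: 0.0114
grasp_force: 50.2
```

Contact at TCP x=0.4943, which puts the shoulder at about 0.524, the face. I'll press a little more to confirm the stop is solid.

```bash
python3 -m jog '[-0.05,0,0,0,-0.1,0,0,0,-0.15,0,0,0,-0.2,0,0,0,-0.25,0,0,0,-0.3,0,0,0,-0.3,0,0,0,-0.3,0,0,0]'
```

```text
t: 14.0
ee_pos: [0.4943, 0.0482, 0.082]
ee_rot: [-0.031, -3.131, -0.0]
wrist_force: [-14.2, 1.1, 8.9]
grip_width: 0.0111
grasp_force: 51.0
```

```bash
python3 -m jog '[0.1,0,0,0,0.2,0,0,0,0.3,0,0,0,0.4,0,0,0,0.45,0,0,0,0.5,0,0,0,0.5,0,0,0,0.5,0,0,0]'; python3 -m jog '[0,0,0,0,0,0,0,0,0,0,0,0,0,0,0,0,0,0,0,0,0,0,0,0,0,0,0,0,0,0,0,0]' 4.5
```

```text
t: 14.8
ee_pos: [0.4944, 0.0482, 0.0824]
ee_rot: [-0.032, -3.14, 0.0]
wrist_force: [-4.3, 1.1, -3.4]
grip_width: 0.011
grasp_force: 49.4
t: 15.6
ee_pos: [0.495, 0.0482, 0.0828]
ee_rot: [0.032, 3.141, -0.0]
wrist_force: [-0.7, 0.1, -0.0]
grip_width: 0.0452
grasp_force: 0.0
```

```bash
python3 -m jog '[0,0,-0.5,0,0,0,-1.5,0,0,0,-3,0,0,0,-5,0,0,0,-7,0,0,0,-9,0,0,0,-11,0,0,0,-12,0]'; python3 -m jog '[1.5,0,0,0,3,0,0,0,4,0,0,0,4,0,0,0,4,0,0,0,4,0,0,0,4,0,0,0,4,0,0,0]' 0 30; python3 - <<'E'
from rig import env
from h import *
import cv2
o=env.get_obs(); print({k:np.round(v,4).tolist() for k,v in o.items() if k in("t","joints","ee_pos","ee_rot","wrist_force")})
w=env.read_camera("wrist")["image"][:,:,::-1];cv2.imwrite("pics/w4.png",w)
p=proj("side",np.array([.51,.048,.1])).astype(int);print(p)
a=cv2.resize(w[150:384,160:350],None,fx=2.4,fy=2.4,interpolation=cv2.INTER_CUBIC)
im=env.read_camera("side")["image"][:,:,::-1]
b=cv2.resize(im[p[1]-35:p[1]+35,p[0]-21:p[0]+21],None,fx=8,fy=8,interpolation=cv2.INTER_CUBIC)
b=cv2.copyMakeBorder(b,0,max(0,a.shape[0]-b.shape[0]),0,0,0)[:a.shape[0]]
print(a.shape); cv2.imwrite("pics/c5.png",np.hstack([a,b])[:600,:800])
E
```

```text
t: 16.4
ee_pos: [0.4961, 0.0483, 0.2056]
ee_rot: [0.032, 3.137, 0.001]
wrist_force: [-0.5, 0.3, 0.3]
grip_width: 0.0452
grasp_force: 0.0
t: 17.2
ee_pos: [0.4553, 0.049, 0.2027]
ee_rot: [-0.032, -3.141, 0.0]
wrist_force: [-0.4, -0.1, -0.3]
grip_width: -0.0001
grasp_force: 0.0
{'t': 17.2, 'joints': [0.1073, 0.1733, -0.1562, 1.2415, -0.0, 0.1275], 'ee_pos': [0.4553, 0.049, 0.2027], 'ee_rot': [-0.0319, -3.1413, 0.0001], 'wrist_force': [-0.3585, -0.1464, -0.3394]}
[253 187]
(562, 456, 3)
```

View pics/c5.png

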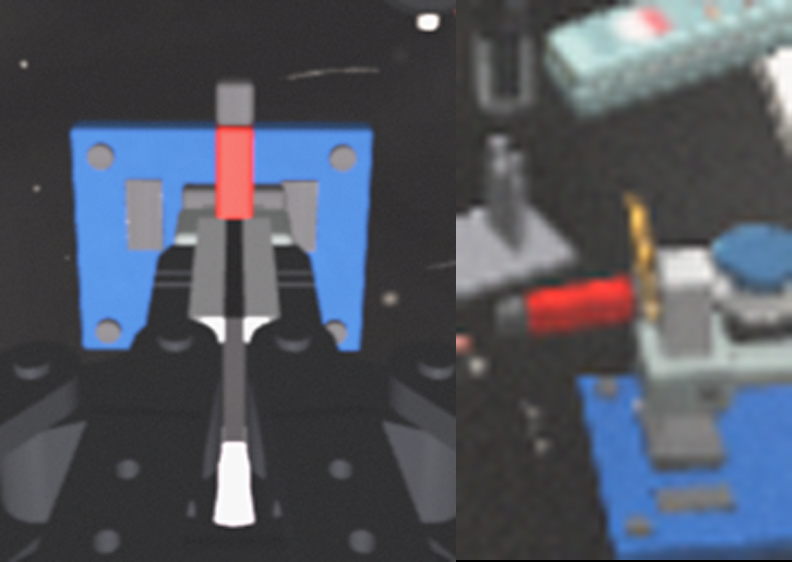

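The wrist half shows the fingers in line with the pin and plate. The side half shows the shoulder against the spigot's near face with the ring standing at (640,250), so the pin is home with the ring open. Next I bring the shut fingers behind the crossbar.

```bash
python3 -m jog '[-0.5,0,1,0,-1,0,2,0,-1.5,0,3.5,0,-2,0,5,0,-2.5,0,6,0,-2.5,0,6.5,0,-2.5,0,6.8,0,-2.5,0,6.8,0]'; python3 -m jog '[-0.4,0,0,0,-0.8,0,0,0,-1.2,0,0,0,-1.6,0,0,0,-2,0,0,0,-2.4,0,0,0,-2.6,0,0,0,-2.6,0,0,0]'
```

```text
t: 18.1
ee_pos: [0.4797, 0.0485, 0.1345]
ee_rot: [-0.032, -3.141, 0.0]
wrist_force: [-0.0, -0.5, -0.2]
grip_width: 0.0004
grasp_force: 0.0
t: 18.9
ee_pos: [0.5057, 0.048, 0.1347]
ee_rot: [-0.032, -3.14, 0.0]
wrist_force: [-2.4, 0.4, 1.4]
grip_width: -0.0001
grasp_force: 1.0
```

```bash
python3 -m jog '[-0.4,0,0,0,-0.8,0,0.05,0,-1.2,0,0.1,0,-1.6,0,0.2,0,-2,0,0.4,0,-2.4,0,0.65,0,-2.8,0,0.95,0,-3.1,0,1.2,0]'
```

```text
t: 19.7
ee_pos: [0.5372, 0.0473, 0.1223]
ee_rot: [-0.032, -3.141, 0.0]
wrist_force: [-2.2, -0.4, -1.0]
grip_width: -0.0
grasp_force: 1.0
```

```bash
python3 -m jog '[-0.3,0,0.2,0,-0.6,0,0.3,0,-0.9,0,0.4,0,-1.2,0,0.4,0,-1.5,0,0.4,0,-1.5,0,0.4,0,-1.5,0,0.4,0,-1.5,0,0.4,0]'; python3 -m jog '[0,0,-1,0,0,0,-3,0,0,0,-5,0,0,0,-7,0,0,0,-9,0,0,0,-11,0,2,0,-11,0,4,0,-11,0]'; python3 -m jog '[4,0,0,0,8,0,0,0,12,0,0,0,12,0,0,0,12,0,0,0,12,0,0,0,12,0,0,0,12,0,0,0]'; python3 - <<'E'
from rig import env
from h import *
import cv2
im=[]
for n in("scene","side"):
    c=env.read_camera(n)["image"][:,:,::-1]
    p=proj(n,np.array([.52,.048,.1])).astype(int)
    im.append(cv2.resize(c[p[1]-30:p[1]+30,p[0]-25:p[0]+25],None,fx=8,fy=8,interpolation=cv2.INTER_CUBIC))
cv2.imwrite("pics/c6.png",np.hstack(im))
E
```

```text
t: 20.5
ee_pos: [0.5519, 0.0471, 0.1189]
ee_rot: [0.032, 3.141, 0.0]
wrist_force: [-0.3, 0.6, -0.7]
grip_width: 0.0
grasp_force: 0.0
t: 21.3
ee_pos: [0.5123, 0.0479, 0.2304]
ee_rot: [0.032, 3.139, 0.0]
wrist_force: [-0.4, 0.1, -0.1]
grip_width: 0.0
grasp_force: 0.0
t: 22.1
ee_pos: [0.3929, 0.0503, 0.2288]
ee_rot: [0.032, 3.141, -0.0]
wrist_force: [-0.4, 0.3, 0.5]
grip_width: -0.0001
grasp_force: 0.0
```

View pics/c6.png

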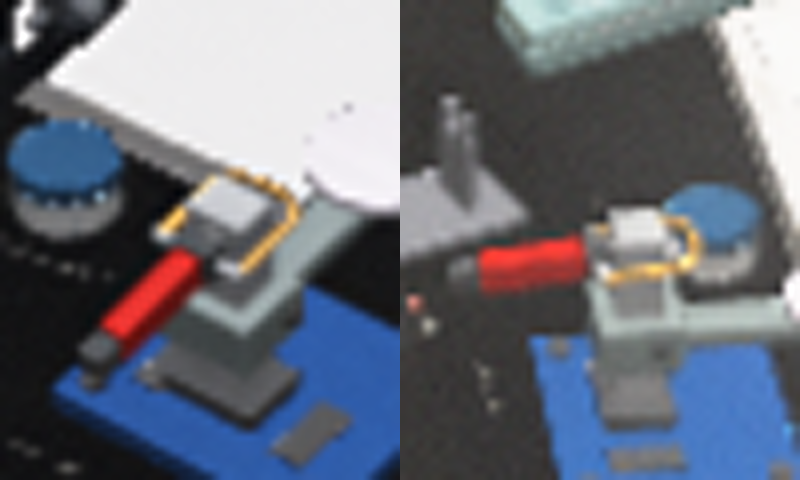

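Both views show the ring lying level round the spigot (scene (235,220), side (650,250)), with the head against the near face and the arm clear. I'll hand it in.

```bash
python3 -c "
from rig import env
print(env.sign_off())"
```

```text
the job is handed in; nothing more can be done
None
```

I put the linch pin fully home in the spigot's cross hole, snapped the ring shut over it and handed the job in at about 22 s; no verdict came back, but the last camera views show the pin seated, the ring closed and the arm clear.

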